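# Lever open the case and trace its seal groove

## Task

With the thin blade end of the orange double-ended tool under the lid's front lip, lever the blue case's lid open until it stands about upright by itself, without the gripper touching the lid. Lay the tool down on the worktop, let go, take it again so that its stylus end points down, and clean the seal groove in the case's rim: keep the stylus tip down in the groove and run it slowly from the red dots along the front rim, round the corner and along the side rim to the green dots. Then lay the tool back down on the worktop, leaving the lid open and the other things where they are.

Things in the scene. Friction and masses are not known exactly. Their poses are not given: they have to be found in the camera images.
- tool: orange double-ended hand tool, 190 mm long, 70 g, loose. Origin: centre of the handle's underside; x towards the blade, z up as it lies. Handle: rounded bar x -50..50, 20 wide (y; grip across this), 24 high. Steel blade x 55..95, 14 wide, 3 thick, flat; round steel stylus x -49..-95, tapering from 14 to 5 mm diameter; both on the centre line at z = 12
- stylus_tip (a point): centre of the 5 mm ball at the tool's stylus end, (-95, 0, 12) mm in the tool's frame
- blade_tip (a point): middle of the blade's end edge, (95, 0, 12) mm in the tool's frame
- case: blue case, fixed. Origin: centre of its underside; -x its front (turned to the robot's right, about world -y), +x the hinge side, z up. 130 (x) x 140 (y) mm, rim top z = 65, rim 18 wide; in it a black groove 8 wide, 6 deep (floor z = 59), centre line x = -56 along the front, y = 61 along the side near the robot. Ledge under the lid's lip: x -76..-65, y -25..25, top z = 57, so a slot 8 mm high
- lid (a joint): angle of the white lid, rad: 0 closed, opening upward about the line x = 67, z = 65 of the case's frame, to 1.75; its stiff hinge holds any angle. Lid: 5 mm plate on the rim, 134 mm long from the hinge line, 140 wide, with a front lip 50 mm wide in the middle reaching 144 mm from the hinge line
- lid_lip (a point): middle of the lower front edge of the lid's lip (moves with the lid)
- pry_slot (a point): in the mouth of the slot between the ledge and the closed lip, mid-height, (-76, 0, 61) mm in the case's frame; the case's wall is 11 mm farther in
- groove_start (a point): on the groove's floor between the two red dots, front rim, (-56, -42, 59) mm in the case's frame
- groove_corner (a point): on the groove's floor at the corner of front and side rim, (-56, 61, 59) mm in the case's frame
- groove_end (a point): on the groove's floor between the two green dots, side rim, (16, 61, 59) mm in the case's frame
- pill_jar: orange pill jar with white cap, 47 mm across, 76 high, origin under its centre; bystander
- cup: clear medicine cup, 39 mm across, 37 high, origin under its centre; bystander
- stamp: wooden rubber stamp, 25 x 52 x 69 mm, origin under its centre; bystander
- small_carton: white and green folding carton lying flat, 56 x 96 x 28 mm, origin under its centre; bystander

How it is judged:
On the way, in this order (a step that is already met when the one before it is completed fails the run):
1. the tool has levered the lid up past 72 degrees (value of joint lid above 1.25 rad and contact force between tool and lid above 0.02 N).
2. the tool lies released and still on the worktop (height (world z) of each of stylus_tip, blade_tip below 0.03 m and height (world z) of tool above -0.01 m and contact force between each of the arm, the fingers and tool below 0.05 N and linear speed of tool below 0.02 m/s), for 0.2 s.
3. the stylus tip, held, slides in the groove, at least 1 mm below the rim top, under 0.1 m/s past point 1 of 8 between the red and the green dots (within about 5 mm) (x of stylus_tip in the frame of case between -0.061 and -0.051 m and y of stylus_tip in the frame of case between -0.047 and -0.037 m and z of stylus_tip in the frame of case between 0.052 and 0.0662 m and contact force between the fingers and tool above 0.5 N and linear speed of tool below 0.1 m/s).
4. the stylus tip, held, slides in the groove, at least 1 mm below the rim top, under 0.1 m/s past point 2 of 8 between the red and the green dots (within about 5 mm) (x of stylus_tip in the frame of case between -0.061 and -0.051 m and y of stylus_tip in the frame of case between -0.021 and -0.011 m and z of stylus_tip in the frame of case between 0.052 and 0.0662 m and contact force between the fingers and tool above 0.5 N and linear speed of tool below 0.1 m/s).
5. the stylus tip, held, slides in the groove, at least 1 mm below the rim top, under 0.1 m/s past point 3 of 8 between the red and the green dots (within about 5 mm) (x of stylus_tip in the frame of case between -0.061 and -0.051 m and y of stylus_tip in the frame of case between 0.005 and 0.015 m and z of stylus_tip in the frame of case between 0.052 and 0.0662 m and contact force between the fingers and tool above 0.5 N and linear speed of tool below 0.1 m/s).
6. the stylus tip, held, slides in the groove, at least 1 mm below the rim top, under 0.1 m/s past point 4 of 8 between the red and the green dots (within about 5 mm) (x of stylus_tip in the frame of case between -0.061 and -0.051 m and y of stylus_tip in the frame of case between 0.031 and 0.041 m and z of stylus_tip in the frame of case between 0.052 and 0.0662 m and contact force between the fingers and tool above 0.5 N and linear speed of tool below 0.1 m/s).
7. the stylus tip, held, slides in the groove, at least 1 mm below the rim top, under 0.1 m/s past point 5 of 8 between the red and the green dots (within about 5 mm) (x of stylus_tip in the frame of case between -0.061 and -0.051 m and y of stylus_tip in the frame of case between 0.055 and 0.065 m and z of stylus_tip in the frame of case between 0.052 and 0.0662 m and contact force between the fingers and tool above 0.5 N and linear speed of tool below 0.1 m/s).
8. the stylus tip, held, slides in the groove, at least 1 mm below the rim top, under 0.1 m/s past point 6 of 8 between the red and the green dots (within about 5 mm) (x of stylus_tip in the frame of case between -0.037 and -0.027 m and y of stylus_tip in the frame of case between 0.056 and 0.066 m and z of stylus_tip in the frame of case between 0.052 and 0.0662 m and contact force between the fingers and tool above 0.5 N and linear speed of tool below 0.1 m/s).
9. the stylus tip, held, slides in the groove, at least 1 mm below the rim top, under 0.1 m/s past point 7 of 8 between the red and the green dots (within about 5 mm) (x of stylus_tip in the frame of case between -0.013 and -0.003 m and y of stylus_tip in the frame of case between 0.056 and 0.066 m and z of stylus_tip in the frame of case between 0.052 and 0.0662 m and contact force between the fingers and tool above 0.5 N and linear speed of tool below 0.1 m/s).
10. the stylus tip, held, slides in the groove, at least 1 mm below the rim top, under 0.1 m/s past point 8 of 8 between the red and the green dots (within about 5 mm) (x of stylus_tip in the frame of case between 0.01 and 0.02 m and y of stylus_tip in the frame of case between 0.056 and 0.066 m and z of stylus_tip in the frame of case between 0.052 and 0.0662 m and contact force between the fingers and tool above 0.5 N and linear speed of tool below 0.1 m/s).
At the end, for the whole second after the job is handed in: The lid stands open by more than 1.25 rad (72 degrees), and the tool lies released and still on the worktop, both its tips lower than 30 mm (all of step 2 and value of joint lid above 1.25 rad); the robot touches nothing.
It fails at once if the gripper or arm touches the lid (contact force between any of the fingers, the arm and lid above 0.5 N).
It fails at once if a bystander is moved by more than 30 mm (distance of any of pill_jar, cup, stamp, small_carton from where it was at the start of the episode above 0.03 m).
It also fails if it takes over 72 s, if anything falls off the work surface, if the arm or the gripper's body presses on something with over 40 N, if the wrist force passes 120 N, or if a joint passes its speed limit or range.

## Robot

A 6-joint arm with a two-finger parallel gripper is mounted at the origin on a cart in front of the work surface, level with it; the furniture and walls round the work are solid. World frame = base frame: x ahead of the robot, y to its left, z up, the work surface at z = 0. Lengths are in m, angles in rad, forces in N, time in s.
With the tool pointing down it reaches from about 0.3 to 0.775 m from the base axis. Payload 14.6 kg.
Tool frame: the origin (TCP) lies at the very end of the fingers, on their centre line; the grasp point (between the pads) lies 19 mm behind it; z points along the fingers, y is the line along which they close (so a half turn about z gives the same grasp; the last joint's range is limited). The gripper opens to 94 mm and grips with 3 to 60 N. Pads are 16 mm wide; open, the fingers measure 119 mm over their backs; the gripper's body (75 mm by 177 mm) begins 78 mm behind the grasp point.
Start: joints at [1.079, 0.3, 1.521, -0, 1.321, -0.067], TCP at [0.227, 0.501, 0.205] pointing down, gripper open.
Joint ranges: [-3.03, 3.03], [-0.79, 2.21], [0.23, 2.52], [-1.04, 4.18], [0, 3.07], [-2.55, 2.55]. Speed limits (rad/s): [2.22, 2.22, 2.57, 3.14, 3.14, 3.14].

## Interface

Orientations are given as a rotation vector (axis times angle).
In Python, from station import manip gives the robot as it stands.
- The arm moves only by the tool step_arm, never from a script. Its argument "plan" is a list of rows, each a list of 3 entries, a list of its own where there are three numbers: the shift along the tool's x, y, z in mm, then the turn about the tool's z in rad, then the closure, from -1 (fully open) to 1 (shut). In form: [[[x, y, z], yaw, grip], ...]. A call has 1 to 20 rows; each row is the pose to reach, as a shift and turn from the pose commanded when the call began, along the tool's axes at that moment; what a row does not reach only later rows make up. A row lasts 1/10 s, in which the tool goes at most 50 mm and 8.59 degrees, less where a joint would pass 70% of its speed; a pose out of reach is approached as far as the arm can. A call with a gripper value outside its range is refused whole. The fingers move at their own pace and stop on an object; "newtons" is the grip in N (left out, the last holds). Time passes only in rows, so rows that repeat a pose let the fingers close. It gives the time, the measured TCP pose, the force, the opening and the grip force at its end, in the units of the state.
- manip.get_obs(): the state, without advancing time (a new reading comes with each control period).
- manip.grab_frame(name): name is "scene" or "top" or "wrist"; returns the picture (384x512x3 uint8, red, green, blue); there is no depth.
- manip.calibration(name): a dict with "fx", "fy", "cx", "cy" (pixels), "R" (3x3) and "t" (3): a world point X has camera coordinates R X + t; the wrist camera has in their place "T_tool_cam" (4x4, takes a point from camera to tool coordinates, whose origin is the TCP and whose axes are the flange's). Camera axes: x right, y down, z forward; pixel columns grow to the right and rows downward; lengths in m; the calibration is good to about 2 mm. The wrist camera is an equidistant fisheye: a pixel r from the principal point sees the ray r / f radians off the axis. A picture is of the moment at which its call begins: read the wrist's pose just before it. calibration takes no time and is no camera call.
- manip.sign_off(): hands the job in; it is judged then, once.
The state is a dict: "time": time; "joint_positions": joint angles; "joint_velocities": joint speeds; "effort": joint torques, N m; "position": TCP position; "tcp_rot": TCP orientation; "force": force on the tool from outside, world axes, zero at the start; "moment": the same for the moment, N m; "opening": finger opening in m; "grip_force": force on a finger pad.
Only numpy, scipy, OpenCV 4.12 (cv2) and the standard library are available. Lean on these libraries where they do the work, as an engineer would, in place of code of your own. Each camera call takes 0.05 s, during which the arm holds its last target. There are 200 camera calls.

## Working session

There is one attempt and no reset: what is moved stays moved. The work goes in short steps, Python scripts to look and compute and a tool call to move; the robot and the scene stay as the last step left them, time stands still between calls to the robot, and variables do not carry over. Pictures are saved under pics/ and viewed, at most 10 in all, crops included, and the job is handed in when it is done.

Besides the shell and the picture viewer there is one more tool, called after "Call:" in YAML: its name, and indented under it one key for each argument. step_arm: Moves the arm, as the interface text tells. Its arguments: {"type":"object","properties":{"plan":{"type":"array"},"newtons":{"type":"number"}},"required":["plan"]}

```bash
mkdir -p pics; ls; python3 - <<'E'
from station import manip
import cv2,numpy as np
np.set_printoptions(precision=4,suppress=True)
print(manip.get_obs())
for n in ["scene","top","wrist"]:
    c=manip.calibration(n); print(n,c)
    cv2.imwrite(f"pics/{n}0.png",manip.grab_frame(n)[:,:,::-1])
E
```

```text
pics
{'time': 0.0, 'joint_positions': array([ 1.0794,  0.3005,  1.5216, -0.    ,  1.3207, -0.0666]), 'joint_velocities': array([-0.0007,  0.0009, -0.0008, -0.0012, -0.0005,  0.0003]), 'effort': array([ -0.0034, -53.1796, -35.2735,   0.0708,   0.0243,  -0.0001]), 'position': array([0.2265, 0.5009, 0.2049]), 'tcp_rot': array([-0.6622, -3.0707,  0.0017]), 'force': array([ 1.3756, -0.3316, -0.8072]), 'moment': array([-0.014 ,  0.0525, -0.0558]), 'grip_force': 0.0, 'opening': 0.09401951363786126}
scene {'fx': 424.3807376510619, 'fy': 424.3807376510619, 'cx': 256.75904479457313, 'cy': 193.76634570680594, 'R': array([[ 0.8596, -0.5105, -0.0223],
       [-0.3023, -0.4729, -0.8276],
       [ 0.412 ,  0.7182, -0.5609]]), 't': array([-0.3449,  0.2988,  0.9418])}
top {'fx': 369.98719393985596, 'fy': 369.98719393985596, 'cx': 254.10294452526205, 'cy': 189.63021957357688, 'R': array([[-0.0196, -0.9998,  0.001 ],
       [-0.9938,  0.0194, -0.1094],
       [ 0.1094, -0.0032, -0.994 ]]), 't': array([0.1793, 0.5036, 1.0455])}
wrist {'fx': 297.3186396354542, 'fy': 297.3186396354542, 'cx': 257.4179149219018, 'cy': 187.65575939207193, 'T_tool_cam': array([[ 0.0008, -0.9661, -0.2583,  0.0754],
       [ 1.    ,  0.0008,  0.0001, -0.0005],
       [ 0.0001, -0.2583,  0.9661, -0.1787],
       [ 0.    ,  0.    ,  0.    ,  1.    ]])}
```

View pics/top0.png

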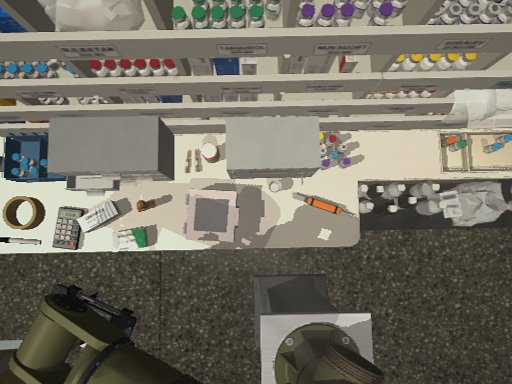

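View pics/scene0.png

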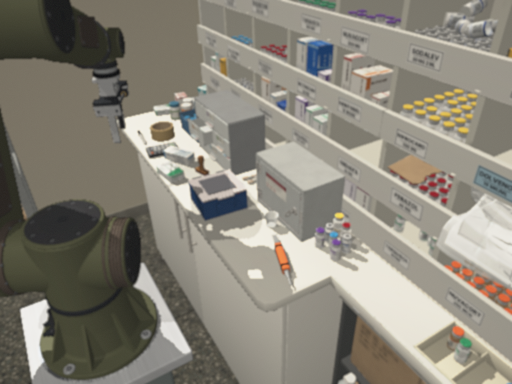

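The top view shows the case at about (213,213), the tool at (320,205) with its two ends at (293,194) and (344,214), and the cup at (275,186). I'll get coarse positions next and view enlarged crops.

```bash
cat > h.py <<'E'
from station import manip
import cv2, numpy as np
from scipy.spatial.transform import Rotation as Ro
np.set_printoptions(precision=4,suppress=True)
def snap(n,save=None):
    o=manip.get_obs(); im=manip.grab_frame(n)[:,:,::-1].copy()
    if save: cv2.imwrite(f"pics/{save}.png",im)
    return im,pose(o)
def pose(o=None):
    o=o or manip.get_obs()
    T=np.eye(4); T[:3,:3]=Ro.from_rotvec(o["tcp_rot"]).as_matrix(); T[:3,3]=o["position"]; return T
def ray(n,uv,T=None):
    """camera centre and unit world ray"""
    c=manip.calibration(n); d=np.array([(uv[0]-c["cx"])/c["fx"],(uv[1]-c["cy"])/c["fy"]])
    if n=="wrist":
        r=np.linalg.norm(d); v=np.r_[np.sin(r)*d/max(r,1e-9),np.cos(r)]
        M=T@c["T_tool_cam"]; return M[:3,3],M[:3,:3]@v
    v=np.r_[d,1]; v/=np.linalg.norm(v); return -c["R"].T@c["t"],c["R"].T@v
def onplane(n,uv,z,T=None):
    o,v=ray(n,uv,T); return o+v*(z-o[2])/v[2]
def tri(rays):
    A=np.zeros((3,3));b=np.zeros(3)
    for o,v in rays:
        P=np.eye(3)-np.outer(v,v);A+=P;b+=P@o
    x=np.linalg.solve(A,b)
    return x,[np.linalg.norm((np.eye(3)-np.outer(v,v))@(x-o)) for o,v in rays]
def project(n,X,T=None):
    c=manip.calibration(n)
    if n=="wrist":
        p=np.linalg.inv(T@c["T_tool_cam"])@np.r_[X,1]; q=np.linalg.norm(p[:2]); a=np.arctan2(q,p[2])
        return np.array([c["cx"],c["cy"]])+c["fx"]*a*p[:2]/max(q,1e-9)
    p=c["R"]@X+c["t"]; return np.array([c["fx"]*p[0]/p[2]+c["cx"],c["fy"]*p[1]/p[2]+c["cy"]])
def delta(xyz,yaw=0):
    """tool-axis shift (mm) to a world TCP position"""
    T=pose(); return 1000*T[:3,:3].T@(np.array(xyz)-T[:3,3])
E
python3 - <<'E'
from h import *
a=cv2.imread("pics/top0.png"); b=cv2.imread("pics/scene0.png")
for n,uv,z in [("tool end L",(293,194),.012),("tool end R",(344,214),.012),("case c",(213,213),.07),("c fr near",(237,240),.07),("c fr far",(235,190),.07),("cup",(275,186),.037),("jar",(210,152),.076),("box1 l",(228,172),.2),("box1 r",(322,172),.2),("box z0",(322,172),.0),("table corner",(358,243),0)]:
    print(n,onplane("top",uv,z))
ca=cv2.resize(a[170:260,170:360],None,fx=4,fy=4,interpolation=2)[:300]
cb=cv2.resize(b[150:310,170:330],None,fx=4,fy=4,interpolation=2)
cv2.imwrite("pics/c1.png",cv2.resize(np.vstack([cv2.resize(a[170:260,180:360],None,fx=3,fy=3,interpolation=2),cv2.resize(b[150:260,180:360],None,fx=3,fy=3,interpolation=2)]),None,fx=1,fy=1))
E
```

```text
tool end L [0.4936 0.0554 0.012 ]
tool end R [ 0.432  -0.0918  0.012 ]
case c [0.4396 0.2845 0.07  ]
c fr near [0.3643 0.2192 0.07  ]
c fr far [0.5024 0.2228 0.07  ]
cup [0.5154 0.1092 0.037 ]
jar [0.6101 0.291  0.076 ]
box1 l [0.5327 0.233  0.2   ]
box1 r [0.5282 0.0032 0.2   ]
box z0 [ 0.5592 -0.0347  0.    ]
table corner [ 0.3469 -0.1318  0.    ]
```

View pics/c1.png

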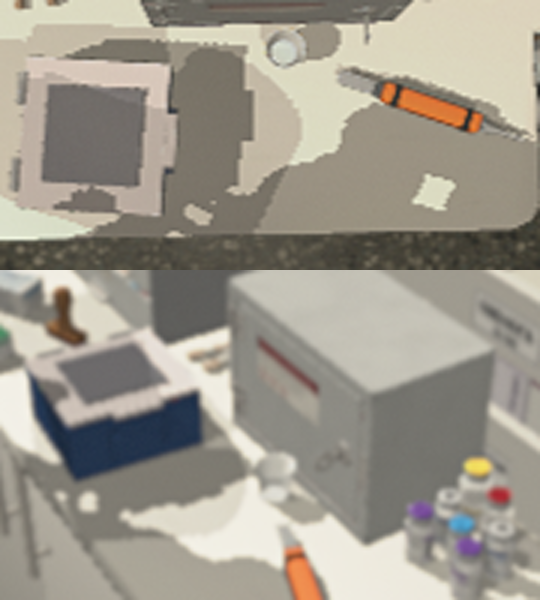

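Enlarged, the wide steel blade is the tool's left (+y, towards the case) end and the tapered stylus its right end. The lip tab sits at about the middle of the case's right edge and the cup stands beside the grey box. Now I'll bring the wrist camera over them.

Call:
step_arm:
  plan:
    - [[-350, -304, -75], 1.54, -1]
    - [[-350, -304, -75], 1.54, -1]
    - [[-350, -304, -75], 1.54, -1]
    - [[-350, -304, -75], 1.54, -1]
    - [[-350, -304, -75], 1.54, -1]
    - [[-350, -304, -75], 1.54, -1]
    - [[-350, -304, -75], 1.54, -1]
    - [[-350, -304, -75], 1.54, -1]
    - [[-350, -304, -75], 1.54, -1]
    - [[-350, -304, -75], 1.54, -1]
    - [[-350, -304, -75], 1.54, -1]
    - [[-350, -304, -75], 1.54, -1]
    - [[-350, -304, -75], 1.54, -1]
    - [[-350, -304, -75], 1.54, -1]

```text
time: 1.55
position: [0.4201, 0.0803, 0.2804]
tcp_rot: [-2.611, -1.746, 0.0]
force: [0.2, 0.7, -0.3]
opening: 0.0939
grip_force: 0.0
```

```bash
python3 - <<'E'
from h import *
im,T=snap("wrist","w1"); print(T); print(manip.get_obs()["joint_positions"])
cv2.imwrite("pics/w1b.png",cv2.resize(im,(768,576),interpolation=2)); np.save("w1T.npy",T)
E
```

```text
[[ 0.3819  0.9242 -0.0002  0.4201]
 [ 0.9242 -0.3819  0.      0.0803]
 [-0.0001 -0.0002 -1.      0.2804]
 [ 0.      0.      0.      1.    ]]
[ 0.1032 -0.0312  1.7219 -0.      1.4509  0.4953]
```

View pics/w1b.png

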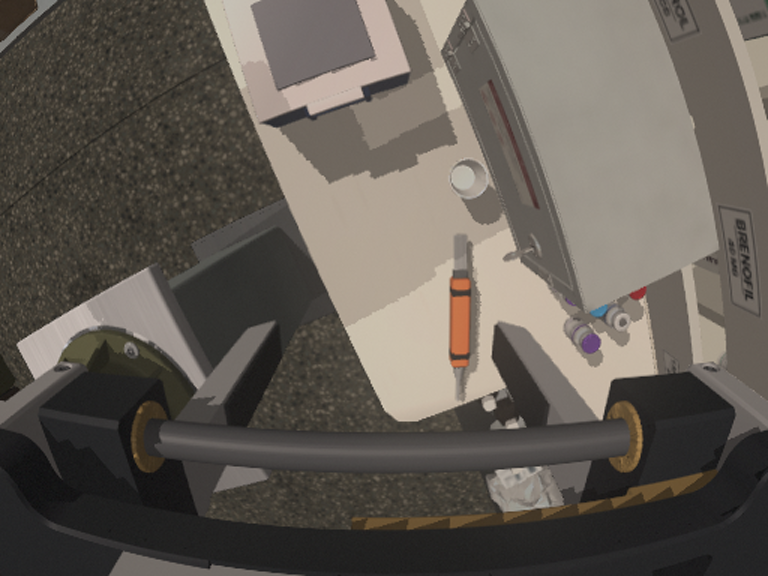

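The wrist view shows the blade tip at about (460,236)/1.5, the stylus tip at (461,398)/1.5 and the lip from (308,110) to (370,88)/1.5. The tool lies parallel to the gripper's x axis. I'll measure the tool and the lip.

```bash
cat >> h.py <<'E'
def orange(im,roi=None):
    hsv=cv2.cvtColor(im,cv2.COLOR_BGR2HSV); m=cv2.inRange(hsv,(5,140,120),(18,255,255))
    k=np.zeros_like(m)
    if roi: k[roi[1]:roi[3],roi[0]:roi[2]]=255; m&=k
    m=cv2.morphologyEx(m,cv2.MORPH_CLOSE,np.ones((7,7)))
    cs=cv2.findContours(m,cv2.RETR_EXTERNAL,cv2.CHAIN_APPROX_NONE)[0]
    return max(cs,key=cv2.contourArea)[:,0,:].astype(float)
E
python3 - <<'E'
from h import *
im=cv2.imread("pics/w1.png");T=np.load("w1T.npy"); tp=cv2.imread("pics/top0.png"); sc=cv2.imread("pics/scene0.png")
cw=orange(im,(280,170,340,260)); ct=orange(tp,(280,180,360,225)); cs=orange(sc,(260,220,310,310))
print([tri([ray("wrist",cw.mean(0),T),r]) for r in (ray("top",ct.mean(0)),ray("scene",cs.mean(0)))])
P=np.array([onplane("wrist",p,.014,T)[:2] for p in cw]); r=cv2.minAreaRect((P*1000).astype(np.float32)); print(r)
for n,uv,z in [("blade",(460,236),.012),("sty",(461,398),.012),("lipL",(308,112),.065),("lipR",(370,92),.065),("cornerL",(263,122),.065),("cornerR",(410,71),.065),("cup",(463,178),.037),("boxcorner top",(580,306),.2),("box top L",(462,22),.2)]:
    p=np.array(uv)/1.5; print(n,onplane("wrist",p,z,T))
E
```

```text
[(array([ 0.4583, -0.0322,  0.0122]), [np.float64(0.0001009117847864863), np.float64(0.00010091178478659443)]), (array([ 0.4581, -0.031 ,  0.0147]), [np.float64(0.000329559165388776), np.float64(0.0003295591653888954)])]
((457.98626708984375, -33.75811004638672), (102.12995147705078, 18.40019989013672), 70.60589599609375)
blade [0.4905 0.0544 0.012 ]
sty [ 0.4291 -0.1233  0.012 ]
lipL [0.4031 0.2203 0.065 ]
lipR [0.4598 0.2148 0.065 ]
cornerL [0.3624 0.2296 0.065 ]
cornerR [0.4993 0.2194 0.065 ]
cup [0.5109 0.111  0.037 ]
boxcorner top [0.5325 0.0217 0.2   ]
box top L [0.5225 0.2133 0.2   ]
```

Call:
step_arm:
  plan:
    - [[-80, 79, 170], -0.056, -1]
    - [[-80, 79, 170], -0.056, -1]
    - [[-80, 79, 170], -0.056, -1]
    - [[-80, 79, 170], -0.056, -1]
    - [[-80, 79, 170], -0.056, -1]
    - [[-80, 79, 170], -0.056, -1]

```text
time: 2.2
position: [0.4623, -0.0242, 0.1101]
tcp_rot: [-2.563, -1.815, 0.002]
force: [0.6, 0.2, -0.3]
opening: 0.094
grip_force: 0.0
```

```bash
python3 - <<'E'
from h import *
im,T=snap("wrist","w2"); np.save("w2T.npy",T); print(T)
T1=np.load("w1T.npy"); c1=orange(cv2.imread("pics/w1.png"),(280,170,340,260)); c2=orange(im)
print(c2.min(0),c2.max(0),tri([ray("wrist",c1.mean(0),T1),ray("wrist",c2.mean(0),T)]))
P=np.array([onplane("wrist",p,.02,T)[:2] for p in c2]); print(cv2.minAreaRect((P*1000).astype(np.float32)))
Q=np.array([(np.linalg.inv(T)@np.r_[onplane("wrist",p,.02,T),1])[:2] for p in c2])*1000; print("tool frame",cv2.minAreaRect(Q.astype(np.float32)))
E
```

```text
[[ 0.3318  0.9434 -0.0017  0.4623]
 [ 0.9434 -0.3318  0.0003 -0.0242]
 [-0.0003 -0.0017 -1.      0.1101]
 [ 0.      0.      0.      1.    ]]
[247. 167.] [266. 246.] (array([ 0.4561, -0.0389,  0.007 ]), [np.float64(0.004900490447608246), np.float64(0.0049004904476083)])
((454.92144775390625, -40.49878692626953), (80.41812896728516, 17.91191864013672), 70.06501770019531)
tool frame ((-17.77727508544922, -1.393075942993164), (80.41812896728516, 17.911876678466797), 0.5588040947914124)
```

View pics/w2.png

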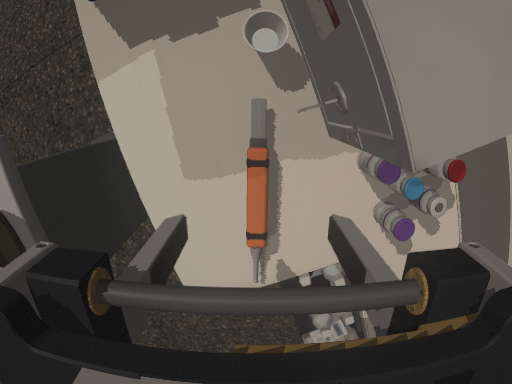

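The tool lies straight between the fingers: blade tip (258,98), handle rows 147-247, stylus tip (256,281). A knob sticks out of the grey box at (341,97), so I need its position too.

```bash
python3 - <<'E'
from h import *
T=np.load("w2T.npy");T1=np.load("w1T.npy")
for z,uv in [(.012,(258,98)),(.02,(258,147)),(.02,(256,247)),(.012,(256,281))]:
    print(uv,1000*(np.linalg.inv(T)@np.r_[onplane("wrist",uv,z,T),1])[:2])
for a,b in [((535,243),(341,97)),((580,306),(411,172)),((506,255),(300,108))]:
    print("box",tri([ray("wrist",np.array(a)/1.5,T1),ray("wrist",b,T)]))
E
```

```text
(258, 98) [85.7097  0.1071]
(258, 147) [40.9122  0.1478]
(256, 247) [-59.0106  -1.7243]
(256, 281) [-105.1014   -1.8242]
box (array([0.5471, 0.0367, 0.0765]), [np.float64(0.00013581421978065632), np.float64(0.00013581421978072712)])
box (array([ 0.5486, -0.0026,  0.1557]), [np.float64(0.0026577776437050277), np.float64(0.0026577776437050503)])
box (array([0.5156, 0.0384, 0.0833]), [np.float64(0.0007713362251905556), np.float64(0.0007713362251906179)])
```

Call:
step_arm:
  plan:
    - [[0, -1, 40], 0.01, -1]
    - [[0, -1, 80], 0.01, -1]
    - [[0, -1, 100], 0.01, -1]
    - [[0, -1, 107], 0.01, -1]
    - [[0, -1, 107], 0.01, -1]
    - [[0, -1, 107], 0.01, 1]
    - [[0, -1, 107], 0.01, 1]
    - [[0, -1, 107], 0.01, 1]
    - [[0, -1, 107], 0.01, 1]
    - [[0, -1, 107], 0.01, 1]
    - [[0, -1, 107], 0.01, 1]
  newtons: 60

```text
time: 3.35
position: [0.4616, -0.024, 0.0035]
tcp_rot: [2.573, 1.803, 0.0]
force: [-0.7, -0.5, -0.1]
opening: 0.0496
grip_force: 0.0
```

Call:
step_arm:
  plan:
    - [[0, 0, 0], 0, 1]
    - [[0, 0, 0], 0, 1]
    - [[0, 0, 0], 0, 1]
    - [[0, 0, 0], 0, 1]
    - [[0, 0, 0], 0, 1]
    - [[0, 0, 0], 0, 1]
    - [[0, 0, -50], 0, 1]
    - [[0, 0, -100], 0, 1]
    - [[0, 0, -100], 0, 1]

```text
time: 4.25
position: [0.4643, -0.0243, 0.109]
tcp_rot: [2.567, 1.8, 0.011]
force: [0.1, 0.4, -1.8]
opening: 0.0197
grip_force: 60.0
```

```bash
python3 - <<'E'
from h import *
im,T=snap("wrist","w3"); np.save("w3T.npy",T); print(T); print(manip.get_obs()["opening"])
sc,_=snap("scene","s3")
cv2.imwrite("pics/w3b.png",np.vstack([cv2.resize(im[:190,100:400],(720,456)),]))
E
```

```text
[[ 0.3409  0.94    0.0091  0.4643]
 [ 0.9401 -0.3409 -0.0012 -0.0243]
 [ 0.002   0.0089 -1.      0.109 ]
 [ 0.      0.      0.      1.    ]]
0.019704749702631693
```

View pics/w3b.png

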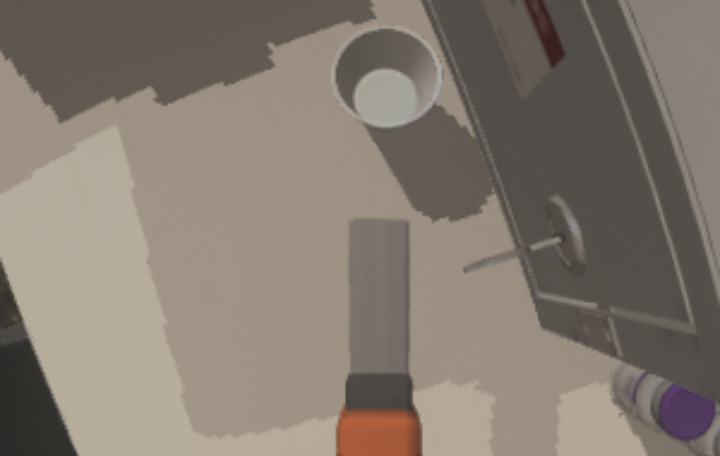

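The blade is held straight, with its tip at (258,92) in the full image. The cup and the knob are clear of it. Next I move to a standoff in front of the lip.

Call:
step_arm:
  plan:
    - [[40, -50, -20], -0.086, 1]
    - [[60, -80, -20], -0.086, 1]
    - [[81, -102, -20], -0.086, 1]
    - [[81, -102, -20], -0.086, 1]
    - [[81, -102, -20], -0.086, 1]
    - [[81, -102, -20], -0.086, 1]

```text
time: 4.95
position: [0.3934, 0.0863, 0.1227]
tcp_rot: [-2.493, -1.911, 0.002]
force: [0.0, 0.3, -0.6]
opening: 0.0195
grip_force: 60.0
```

```bash
python3 - <<'E'
from h import *
im,T=snap("wrist","w4"); np.save("w4T.npy",T); print(T)
snap("scene","s4"); snap("top","t4")
cv2.imwrite("pics/w4b.png",cv2.resize(im[:200,80:440],(792,440),interpolation=2))
E
```

```text
[[ 0.2596  0.9657 -0.0013  0.3934]
 [ 0.9657 -0.2596 -0.0003  0.0863]
 [-0.0006 -0.0012 -1.      0.1227]
 [ 0.      0.      0.      1.    ]]
```

View pics/w4b.png

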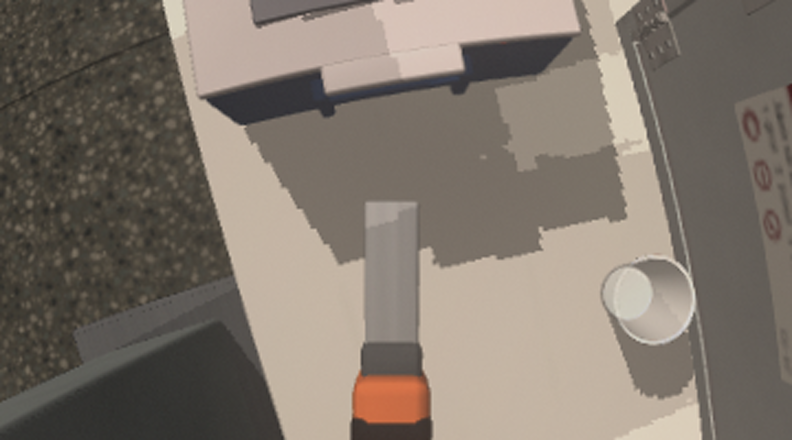

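The lip's lower front edge runs from about (326,97) to (466,73) in the crop (2.2x, offset 80,0), with ledge shadows at (328,106) and (458,88). The lid's front corners are at (207,97) and (579,34), and the blade tip is at (392,202).

```bash
python3 - <<'E'
from h import *
T=np.load("w4T.npy");T1=np.load("w1T.npy"); f=lambda p:np.array(p)/2.2+[80,0]
for n,a,b in [("lipL",(308,113),(326,96)),("lipR",(370,93),(466,73)),("cL",(261,122),(207,97)),("cR",(410,71),(579,34))]:
    x,e=tri([ray("wrist",np.array(a)/1.5,T1),ray("wrist",f(b),T)]); print(n,x,e, "z65:",onplane("wrist",f(b),.065,T))
print("blade proj", (project("wrist",(T@np.array([.0855,.0,-.0085,1]))[:3],T)-[80,0])*2.2)
for z in (-.012,-.0085,-.005):
    o,v=ray("wrist",f((392,202)),T); Ti=np.linalg.inv(T); o=(Ti@np.r_[o,1])[:3]; v=Ti[:3,:3]@v; print(z,o+v*(z-o[2])/v[2])
E
```

```text
lipL [0.4028 0.2197 0.0574] [np.float64(0.001531998855632145), np.float64(0.0015319988556322332)] z65: [0.4041 0.2166 0.065 ]
lipR [0.4602 0.2191 0.0346] [np.float64(8.085803266272382e-05), np.float64(8.085803266277712e-05)] z65: [0.4548 0.2123 0.065 ]
cL [0.3612 0.2307 0.0641] [np.float64(0.0007110015547998575), np.float64(0.0007110015547997754)] z65: [0.3621 0.2303 0.065 ]
cR [0.4987 0.2182 0.0706] [np.float64(0.000253435835103575), np.float64(0.0002534358351035798)] z65: [0.5008 0.2194 0.065 ]
blade proj [391.5745 200.5537]
-0.012 [ 0.0849  0.0001 -0.012 ]
-0.0085 [ 0.0851  0.0001 -0.0085]
-0.005 [ 0.0853  0.0001 -0.005 ]
```

Call:
step_arm:
  plan:
    - [[16, 0, 35], 0, 1]
    - [[32, 0, 65], 0, 1]
    - [[32, 0, 70], 0, 1]
    - [[32, 0, 70], 0, 1]
    - [[32, 0, 70], 0, 1]

```text
time: 5.6
position: [0.4021, 0.1173, 0.0545]
tcp_rot: [2.493, 1.911, 0.001]
force: [0.3, -0.3, -0.7]
opening: 0.0194
grip_force: 60.0
```

```bash
python3 - <<'E'
from h import *
im,T=snap("wrist","w5"); np.save("w5T.npy",T); print(T)
s,_=snap("scene","s5")
print(project("scene",(T@np.array([.0853,0,-.0085,1]))[:3]))
a=cv2.resize(im[:130,130:390],(780,390),interpolation=2); b=cv2.resize(s[165:215,180:284],(780,375),interpolation=2)[:200]
b=cv2.resize(s[170:224,170:300],(780,324)); cv2.imwrite("pics/w5b.png",np.vstack([a[:270],b]))
E
```

```text
[[ 0.2595  0.9657  0.001   0.4021]
 [ 0.9657 -0.2595  0.0001  0.1173]
 [ 0.0004  0.001  -1.      0.0545]
 [ 0.      0.      0.      1.    ]]
[227.7955 202.0789]
```

View pics/w5b.png

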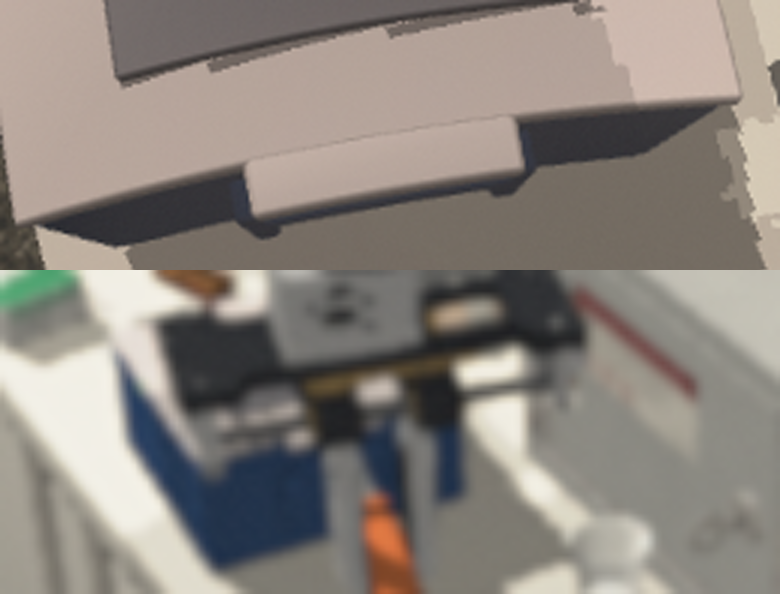

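The wrist crop shows the lip's lower front edge from about (254,216) to (524,172) (3x, offset 130,0). In the scene view the gripper is clear of the lid. I'll check the lip position once more.

```bash
python3 - <<'E'
from h import *
T=np.load("w5T.npy");T4=np.load("w4T.npy"); f=lambda p:np.array(p)/3+[130,0]; g=lambda p:np.array(p)/2.2+[80,0]
for a,b in [((252,216),(326,96)),((524,172),(466,73)),((15,223),(207,97)),((741,100),(579,34))]:
    print(onplane("wrist",f(a),.065,T), tri([ray("wrist",f(a),T),ray("wrist",g(b),T4)]))
print(delta([.4084,.1412,.0525]))
E
```

```text
[0.4034 0.2172 0.065 ] (array([0.4038, 0.2169, 0.065 ]), [np.float64(0.0004273893891056599), np.float64(0.00042738938910551406)])
[0.4548 0.2124 0.065 ] (array([0.455 , 0.2125, 0.0639]), [np.float64(1.7634484707619545e-05), np.float64(1.763448470754371e-05)])
[0.3578 0.2315 0.065 ] (array([0.3662, 0.2252, 0.0858]), [np.float64(0.0011754159593977186), np.float64(0.0011754159593977387)])
[0.5022 0.219  0.065 ] (array([0.4973, 0.2171, 0.0748]), [np.float64(0.000255119897341394), np.float64(0.00025511989734148757)])
[24.523  -0.2487  2.1841]
```

Call:
step_arm:
  plan:
    - [[0, 0, 2], 0, 1]
    - [[5, 0, 2], 0, 1]
    - [[10, 0, 2], 0, 1]
    - [[14, 0, 2], 0, 1]
    - [[17, 0, 2], 0, 1]
    - [[20, 0, 2], 0, 1]
    - [[22, 0, 2], 0, 1]
    - [[24, 0, 2], 0, 1]
    - [[24, 0, 2], 0, 1]

```text
time: 6.6
position: [0.4078, 0.1412, 0.0514]
tcp_rot: [2.492, 1.912, -0.0]
force: [-0.1, 0.4, -0.2]
opening: 0.0194
grip_force: 60.0
```

Call:
step_arm:
  plan:
    - [[0, 0, -3], 0, 1]
    - [[0, 0, -8], 0, 1]
    - [[0, 0, -14], 0, 1]
    - [[2, 0, -25], 0, 1]
    - [[4, -1, -36], 0, 1]
    - [[7, -1, -46], 0, 1]
    - [[10, -2, -56], 0, 1]
    - [[10, -2, -56], 0, 1]

```text
time: 7.4
position: [0.4091, 0.1518, 0.109]
tcp_rot: [2.491, 1.912, 0.004]
force: [-0.3, -0.0, -0.4]
opening: 0.0196
grip_force: 60.0
```

```bash
python3 - <<'E'
from h import *
im,T=snap("wrist","w6"); np.save("w6T.npy",T); print(T[:3,3],manip.get_obs()["moment"],manip.get_obs()["force"])
s,_=snap("scene","s6")
cv2.imwrite("pics/w6b.png",np.hstack([cv2.resize(im[:200],(640,250)),cv2.resize(s[120:220,170:234],(160,250))])) if 0 else cv2.imwrite("pics/w6b.png",np.vstack([cv2.resize(im[:200],(768,300)),cv2.resize(s[140:240,140:396],(768,300))]))
E
```

```text
[0.4091 0.1518 0.109 ] [-0.0439  0.0421  0.0241] [-0.1764  0.0028 -0.9564]
```

View pics/w6b.png

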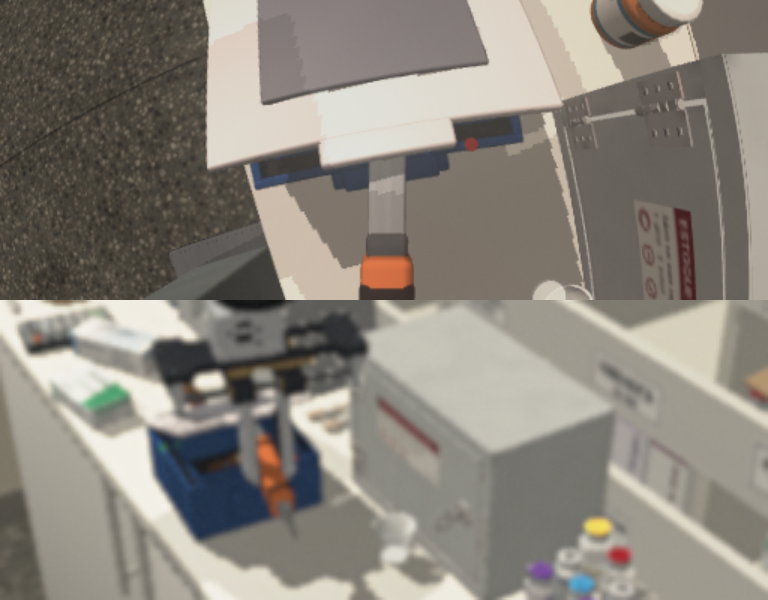

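The lid is opening: a red dot and the groove now show beneath it, and the blade sits under the lip at (388,160). I'll check whether the tool has pitched in the grip.

```bash
python3 - <<'E'
from h import *
T=np.load("w6T.npy")
for p in np.arange(-30,31,10):
    a=np.radians(p); q=[]
    for x in (-.1047,-.0595):
        q.append(project("scene",(T@np.array([x*np.cos(a),0,-.0085+x*np.sin(a),1]))[:3]))
    print(p,*q, "seen sty (236.7,218.3) handle end ~ (235,210)")
E
```

```text
-30 [238.5875 231.2183] [234.6965 215.6916] seen sty (236.7,218.3) handle end ~ (235,210)
-20 [238.9867 228.0518] [234.8877 213.8108] seen sty (236.7,218.3) handle end ~ (235,210)
-10 [239.0978 223.7615] [234.9204 211.3414] seen sty (236.7,218.3) handle end ~ (235,210)
0 [238.9057 218.4612] [234.7902 208.3543] seen sty (236.7,218.3) handle end ~ (235,210)
10 [238.408  212.3171] [234.4986 204.9429] seen sty (236.7,218.3) handle end ~ (235,210)
20 [237.616  205.5433] [234.0536 201.2196] seen sty (236.7,218.3) handle end ~ (235,210)
30 [236.5554 198.3923] [233.4692 197.3119] seen sty (236.7,218.3) handle end ~ (235,210)
```

Call:
step_arm:
  plan:
    - [[4, -1, -10], 0, 1]
    - [[10, -2, -19], 0, 1]
    - [[16, -3, -28], 0, 1]
    - [[22, -4, -36], 0, 1]
    - [[30, -5, -43], 0, 1]
    - [[38, -7, -50], 0, 1]
    - [[46, -8, -56], 0, 1]
    - [[55, -10, -61], 0, 1]
    - [[64, -12, -66], 0, 1]
    - [[64, -12, -66], 0, 1]

```text
time: 8.5
position: [0.4136, 0.2173, 0.174]
tcp_rot: [-2.492, -1.913, -0.002]
force: [0.3, 0.3, -1.5]
opening: 0.0195
grip_force: 60.0
```

Call:
step_arm:
  plan:
    - [[10, -2, -4], 0, 1]
    - [[20, -4, -7], 0, 1]
    - [[30, -5, -9], 0, 1]
    - [[40, -7, -10], 0, 1]
    - [[48, -9, -10], 0, 1]
    - [[52, -9, -10], 0, 1]
    - [[52, -9, -10], 0, 1]

```text
time: 9.2
position: [0.4182, 0.2692, 0.1832]
tcp_rot: [-2.492, -1.913, 0.001]
force: [0.7, -0.4, -1.2]
opening: 0.0194
grip_force: 60.0
```

```bash
python3 - <<'E'
from h import *
im,T=snap("wrist","w7"); np.save("w7T.npy",T); print(T[:3,3],manip.get_obs()["force"])
s,_=snap("scene","s7"); t,_=snap("top","t7")
cv2.imwrite("pics/w7b.png",np.vstack([cv2.resize(im[:200],(768,300)),np.hstack([cv2.resize(s[120:220,150:278],(384,300)),cv2.resize(t[160:260,160:288],(384,300))])]))
E
```

```text
[0.4182 0.2692 0.1832] [ 0.1331 -0.2064 -0.5041]
```

Call:
step_arm:
  plan:
    - [[-20, 4, 0], 0, 1]
    - [[-60, 10, 0], 0, 1]
    - [[-110, 20, 0], 0, 1]
    - [[-110, 20, 0], 0, 1]
    - [[-110, 20, 0], 0, 1]

```text
time: 9.85
position: [0.4093, 0.1565, 0.1838]
tcp_rot: [2.495, 1.909, 0.001]
force: [-0.0, -0.2, -0.7]
opening: 0.0193
grip_force: 60.0
```

```bash
cat >> h.py <<'E'
def dots(im,which):
    hsv=cv2.cvtColor(im,cv2.COLOR_BGR2HSV)
    m=cv2.inRange(hsv,(0,130,70),(6,255,255))|cv2.inRange(hsv,(174,130,70),(180,255,255)) if which=="r" else cv2.inRange(hsv,(45,90,60),(85,255,255))
    n,_,st,c=cv2.connectedComponentsWithStats(m); return [(c[i].round(1),st[i,4]) for i in range(1,n) if st[i,4]>4]
E
python3 - <<'E'
from h import *
im,T=snap("wrist","w8"); np.save("w8T.npy",T); print(T)
t,_=snap("top","t8"); snap("scene","s8")
o=np.array([.436,.2914,0]); cx=np.array([.0802,.9968,0]); cy=np.array([-.9968,.0802,0])
for w in "rg":
    print(w)
    for c,a in dots(im,w):
        p=onplane("wrist",c,.065,T); q=p-o; print("wrist",c,a,p,"case",q@cx*1000,q@cy*1000)
    for c,a in dots(t,w):
        p=onplane("top",c,.065); q=p-o
        if abs(q[:2]).max()<.12: print("top",c,a,p,"case",q@cx*1000,q@cy*1000)
E
```

```text
[[ 0.2615  0.9652  0.0008  0.4093]
 [ 0.9652 -0.2615  0.0004  0.1565]
 [ 0.0006  0.0007 -1.      0.1838]
 [ 0.      0.      0.      1.    ]]
r
wrist [297.8  87.6] 35 [0.473  0.2405 0.065 ] case -47.81358824965628 -41.006008991443544
wrist [300.6 103.4] 30 [0.4717 0.2244 0.065 ] case -63.95586412078556 -40.998110206737806
g
wrist [194.1  45.9] 39 [0.3848 0.3102 0.065 ] case 14.585151953139269 52.56483023281546
wrist [179.5  49.6] 33 [0.3694 0.3114 0.065 ] case 14.592268879415052 67.9982248761526
top [203.7 233. ] 7 [0.3851 0.3112 0.065 ] case 15.618250579874248 52.27944452291864
top [203.2 238.4] 5 [0.3704 0.3126 0.065 ] case 15.877318613387843 67.11496858312476
```

The lid is up, and the dots fit the estimated case frame to about 1 mm. Next I lay the tool down at a heading that allows a reversed regrasp.

Call:
step_arm:
  plan:
    - [[-41, 21, 0], 0.15, 1]
    - [[-82, 42, 0], 0.3, 1]
    - [[-123, 63, 0], 0.45, 1]
    - [[-164, 84, 0], 0.607, 1]
    - [[-164, 84, 40], 0.607, 1]
    - [[-164, 84, 80], 0.607, 1]
    - [[-164, 84, 120], 0.607, 1]
    - [[-164, 84, 150], 0.607, 1]
    - [[-164, 84, 170], 0.607, 1]
    - [[-164, 84, 177], 0.607, 1]
    - [[-164, 84, 180], 0.607, 1]
    - [[-164, 84, 180], 0.607, 1]

```text
time: 11.2
position: [0.4482, -0.0225, 0.0041]
tcp_rot: [2.949, 1.081, 0.001]
force: [-0.7, -0.4, -1.0]
opening: 0.0197
grip_force: 60.0
```

Call:
step_arm:
  plan:
    - [[0, 0, 0], 0, -1]
    - [[0, 0, 0], 0, -1]
    - [[0, 0, 0], 0, -1]
    - [[0, 0, 0], 0, -1]
    - [[0, 0, 0], 0, -1]
    - [[0, 0, 0], 0, -1]
    - [[0, 0, -30], 0, -1]
    - [[0, 0, -80], 0, -1]
    - [[0, 0, -120], -0.15, -1]
    - [[0, 0, -120], -0.3, -1]
    - [[0, 0, -120], -0.45, -1]
    - [[0, 0, -120], -0.6, -1]
    - [[0, 0, -120], -0.75, -1]
    - [[0, 0, -120], -0.9, -1]
    - [[0, 0, -120], -1.05, -1]
    - [[0, 0, -120], -1.2, -1]
    - [[0, 0, -120], -1.35, -1]
    - [[0, 0, -120], -1.5, -1]

```text
time: 13.0
position: [0.4477, -0.0229, 0.1234]
tcp_rot: [-1.414, -2.805, 0.0]
force: [-0.7, -1.0, -0.1]
opening: 0.0943
grip_force: 0.0
```

Call:
step_arm:
  plan:
    - [[0, 0, 0], -0.15, -1]
    - [[0, 0, 0], -0.3, -1]
    - [[0, 0, 0], -0.45, -1]
    - [[0, 0, 0], -0.6, -1]
    - [[0, 0, 0], -0.75, -1]
    - [[0, 0, 0], -0.9, -1]
    - [[0, 0, 0], -1.05, -1]
    - [[0, 0, 0], -1.2, -1]
    - [[0, 0, 0], -1.35, -1]
    - [[0, 0, 0], -1.5, -1]
    - [[0, 0, 0], -1.64, -1]
    - [[0, 0, 0], -1.64, -1]
    - [[0, 0, 0], -1.64, -1]

```text
time: 14.3
position: [0.4477, -0.0229, 0.1234]
tcp_rot: [1.071, -2.953, -0.0]
force: [0.5, -0.1, 0.7]
opening: 0.0938
grip_force: 0.0
```

```bash
python3 - <<'E'
from h import *
im,T=snap("wrist","w9"); np.save("w9T.npy",T); print(T); print(manip.get_obs()["joint_positions"],manip.get_obs()["opening"])
t,_=snap("top","t9")
hsv=cv2.cvtColor(im,cv2.COLOR_BGR2HSV); m=cv2.inRange(hsv,(5,140,120),(18,255,255))
n,_,st,c=cv2.connectedComponentsWithStats(m); Ti=np.linalg.inv(T)
for i in range(1,n):
    if st[i,4]>60: print(st[i],c[i])
P=np.argwhere(m>0)[:,::-1]; P=np.array([(Ti@np.r_[onplane("wrist",p,.02,T),1])[:2] for p in P])*1000
P=P[(abs(P)<90).all(1)]; print("tool frame rect",cv2.minAreaRect(P.astype(np.float32)))
ct=orange(t,(280,180,360,245)); print(onplane("top",ct.mean(0),.018))
E
```

```text
[[-0.7675 -0.6411 -0.0001  0.4477]
 [-0.6411  0.7675  0.     -0.0229]
 [ 0.0001  0.0001 -1.      0.1234]
 [ 0.      0.      0.      1.    ]]
[-0.1328  0.1667  1.8908  0.      1.0841 -2.3998] 0.09405866908804045
[249 129  18  11 192] [257.5    133.9479]
[ 249  147   19   65 1214] [257.8773 178.7422]
[250 219  17   8 132] [257.8864 222.4015]
tool frame rect ((8.54281997680664, 0.8689756393432617), (98.09945678710938, 17.888490676879883), 0.31390050053596497)
[ 0.4564 -0.0125  0.018 ]
```

Call:
step_arm:
  plan:
    - [[-26, 1, 50], 0, -1]
    - [[-26, 1, 90], 0, -1]
    - [[-26, 1, 112], 0, -1]
    - [[-26, 1, 120], 0, -1]
    - [[-26, 1, 120], 0, 1]
    - [[-26, 1, 120], 0, 1]
    - [[-26, 1, 120], 0, 1]
    - [[-26, 1, 120], 0, 1]
    - [[-26, 1, 120], 0, 1]
    - [[-26, 1, 120], 0, 1]
    - [[-26, 1, 120], 0, 1]
    - [[-26, 1, 120], 0, 1]
    - [[-26, 1, 120], 0, 1]
    - [[-26, 1, 120], 0, 1]
    - [[-26, 1, 120], 0, 1]
    - [[-26, 1, 120], 0, 1]
    - [[-26, 1, 80], 0, 1]
    - [[-26, 1, 40], 0, 1]
    - [[-26, 1, 20], 0, 1]
    - [[-26, 1, 20], 0, 1]
  newtons: 20

```text
time: 16.4
position: [0.4683, -0.0055, 0.106]
tcp_rot: [-1.076, 2.947, -0.003]
force: [-0.3, -0.1, -0.8]
opening: 0.02
grip_force: 20.0
```

Call:
step_arm:
  plan:
    - [[0, 0, 0], 0, 1]
    - [[0, 0, 0], 0, 1]
    - [[0, 0, 0], 0, 1]
    - [[0, 0, 0], 0, 1]
    - [[0, 0, 0], 0, 1]
    - [[0, 0, 0], 0, 1]
  newtons: 3

```text
time: 17.0
position: [0.4669, -0.0054, 0.1032]
tcp_rot: [1.077, -2.951, -0.0]
force: [0.4, 0.7, -0.9]
opening: 0.0197
grip_force: 3.0
```

```bash
python3 - <<'E'
from h import *
im,T=snap("wrist","w10"); np.save("w10T.npy",T); print(T)
s,_=snap("scene","s10"); t,_=snap("top","t10")
hsv=cv2.cvtColor(im,cv2.COLOR_BGR2HSV); m=cv2.inRange(hsv,(5,140,120),(18,255,255))
n,_,st,c=cv2.connectedComponentsWithStats(m)
for i in range(1,n):
    if st[i,4]>60: print(st[i],c[i])
# expected handle stylus-end (tool x=-50 -> gripper +85) and blade-end for several pitches
for p in range(-10,100,15):
    a=np.radians(p); f=lambda d,h:project("wrist",(T@np.array([d*np.cos(a)-h*np.sin(a)*-1*0,0,-.0105+d*np.sin(a),1]))[:3],T)
    print(p,f(.085,0),f(.13,0))
E
```

```text
[[-0.7647 -0.6444 -0.0004  0.4669]
 [-0.6444  0.7647  0.     -0.0054]
 [ 0.0003  0.0003 -1.      0.1032]
 [ 0.      0.      0.      1.    ]]
[242  95  34  19 606] [258.2756 103.9785]
[ 243  125   33   95 2772] [259.127  169.5274]
[245 249  29  13 317] [257.7697 255.4763]
-10 [257.4526  94.4779] [257.5441   7.4129]
5 [257.4069  94.7717] [257.4595  23.3667]
20 [257.3652 103.6474] [257.3923  45.9705]
35 [257.3285 118.2416] [257.3379  72.3977]
50 [257.2968 136.6798] [257.2935 101.1686]
65 [257.2702 157.7109] [257.2575 131.4291]
80 [257.2486 180.4641] [257.229  162.6412]
95 [257.232  204.2966] [257.2073 194.4352]
```

The tool did not droop at 3 N, so I'll pivot it in the grip by pressing the blade on the case's near rim from outside.

Call:
step_arm:
  plan:
    - [[0, 0, -20], 0, 1]
    - [[0, 0, -40], 0, 1]
    - [[-8, 45, -40], 0.15, 1]
    - [[-16, 90, -40], 0.3, 1]
    - [[-24, 135, -40], 0.45, 1]
    - [[-33, 180, -40], 0.6, 1]
    - [[-42, 225, -40], 0.75, 1]
    - [[-50, 270, -40], 0.78, 1]
    - [[-54, 297, -40], 0.78, 1]
    - [[-54, 297, -40], 0.78, 1]
    - [[-54, 297, -40], 0.78, 1]
    - [[-54, 297, -40], 0.78, 1]
  newtons: 15

```text
time: 18.35
position: [0.3173, 0.2559, 0.1434]
tcp_rot: [0.126, 3.139, -0.0]
force: [0.2, -0.3, -0.8]
opening: 0.0197
grip_force: 15.0
```

```bash
python3 - <<'E'
from h import *
im,T=snap("wrist","w11"); np.save("w11T.npy",T); print(T)
print(manip.get_obs()["joint_positions"]); print(delta([.3167,.2558,.058]))
E
```

```text
[[-0.9968  0.0802  0.0001  0.3173]
 [ 0.0802  0.9968 -0.0002  0.2559]
 [-0.0001 -0.0001 -1.      0.1434]
 [ 0.      0.      0.      1.    ]]
[ 0.5882  0.0483  1.9709 -0.0001  1.1225 -0.9014]
[ 0.7962  0.0619 85.4273]
```

Call:
step_arm:
  plan:
    - [[0, 0, 40], 0, 1]
    - [[0, 0, 75], 0, 1]
    - [[0, 0, 84], 0, 1]
    - [[0, 0, 88], 0, 1]
    - [[-1, 0, 93], 0, 1]
    - [[-2, 0, 97], 0, 1]
    - [[-3, 0, 101], 0, 1]
    - [[-5, 0, 105], 0, 1]
    - [[-6, 0, 108], 0, 1]
    - [[-9, 0, 112], 0, 1]
    - [[-11, 0, 115], 0, 1]
    - [[-13, 0, 118], 0, 1]
    - [[-16, 0, 121], 0, 1]
    - [[-16, 0, 121], 0, 1]

```text
time: 19.8
position: [0.3331, 0.2552, 0.0221]
tcp_rot: [-0.125, -3.139, 0.0]
force: [-0.6, 0.3, -0.1]
opening: 0.0198
grip_force: 15.0
```

```bash
cat >> h.py <<'E'
def pitch_scan(im,T):
    """orange bounds in the wrist picture"""
    hsv=cv2.cvtColor(im,cv2.COLOR_BGR2HSV); m=cv2.inRange(hsv,(5,140,90),(18,255,255))
    n,_,st,c=cv2.connectedComponentsWithStats(m)
    for i in range(1,n):
        if st[i,4]>60: print(st[i],c[i].round(1))
E
python3 - <<'E'
from h import *
im,T=snap("wrist","w12"); np.save("w12T.npy",T); print(T[:3,3],manip.get_obs()["force"])
s,_=snap("scene","s12"); pitch_scan(im,T)
E
```

```text
[0.3331 0.2552 0.0221] [-0.6311  0.4525 -0.695 ]
[244 118  28  11 219] [257.7 122.9]
[ 241  133   34   91 2722] [257.5 178.8]
[241 232  34  25 719] [257.4 242.9]
```

```bash
python3 - <<'E'
from h import *
def rows(T,p):
    a=np.radians(p)
    return [round(project("wrist",(T@np.array([d*np.cos(a)+h*np.sin(a),0,-.0105+d*np.sin(a)-h*np.cos(a),1]))[:3],T)[1],1) for d,h in [(.085,.012),(.085,-.012),(.13,0),(-.015,.012),(-.06,0)]]
T=np.load("w10T.npy"); print("w10 obs 95..262"); [print(p,rows(T,p)) for p in (-5,0,5)]
T=np.load("w12T.npy"); print("w12 obs 118..257"); [print(p,rows(T,p)) for p in (20,30,35,40,45,50,55)]
s=cv2.imread("pics/s12.png"); w=cv2.imread("pics/w12.png")
cv2.imwrite("pics/w12b.png",np.vstack([cv2.resize(w[:300],(768,450))[:380],cv2.resize(s[140:230,120:348],(768,303))[:220]]))
E
```

```text
w10 obs 95..262
-5 [np.float64(93.8), np.float64(92.5), np.float64(11.5), np.float64(266.4), np.float64(307.0)]
0 [np.float64(92.0), np.float64(94.4), np.float64(16.9), np.float64(266.2), np.float64(311.6)]
5 [np.float64(91.5), np.float64(97.2), np.float64(23.2), np.float64(265.6), np.float64(316.0)]
w12 obs 118..257
20 [np.float64(96.5), np.float64(109.6), np.float64(45.8), np.float64(262.5), np.float64(326.7)]
30 [np.float64(103.9), np.float64(120.6), np.float64(63.1), np.float64(259.3), np.float64(331.5)]
35 [np.float64(108.6), np.float64(126.7), np.float64(72.3), np.float64(257.3), np.float64(333.0)]
40 [np.float64(113.7), np.float64(133.2), np.float64(81.7), np.float64(255.1), np.float64(333.9)]
45 [np.float64(119.4), np.float64(139.9), np.float64(91.3), np.float64(252.7), np.float64(334.0)]
50 [np.float64(125.4), np.float64(146.9), np.float64(101.1), np.float64(250.2), np.float64(333.3)]
55 [np.float64(131.8), np.float64(154.1), np.float64(111.0), np.float64(247.5), np.float64(331.7)]
```

The pitch is about 42 degrees, stylus down. I'll grip firmly and carry it above the groove's start.

Call:
step_arm:
  plan:
    - [[0, 0, 0], 0, 1]
    - [[0, 0, -30], 0, 1]
    - [[0, 0, -70], 0, 1]
    - [[0, 0, -110], 0, 1]
    - [[0, 0, -158], 0.15, 1]
    - [[-8, -9, -158], 0.3, 1]
    - [[-16, -17, -158], 0.45, 1]
    - [[-24, -25, -158], 0.6, 1]
    - [[-32, -34, -158], 0.75, 1]
    - [[-40, -42, -158], 0.9, 1]
    - [[-48, -50, -158], 1.05, 1]
    - [[-55, -58, -158], 1.2, 1]
    - [[-62, -66, -158], 1.35, 1]
    - [[-68, -72, -158], 1.5, 1]
    - [[-74, -78, -158], 1.65, 1]
    - [[-80, -84, -158], 1.8, 1]
    - [[-86, -91, -158], 1.95, 1]
    - [[-86, -91, -158], 2.1, 1]
    - [[-86, -91, -158], 2.19, 1]
    - [[-86, -91, -158], 2.19, 1]
  newtons: 60

```text
time: 21.9
position: [0.4113, 0.1576, 0.1805]
tcp_rot: [2.849, 1.324, 0.0]
force: [-0.3, -0.6, -0.5]
opening: 0.0197
grip_force: 60.0
```

```bash
python3 - <<'E'
from h import *
im,T=snap("wrist","w13"); np.save("w13T.npy",T); print(T)
t,_=snap("top","t13"); s,_=snap("scene","s13"); pitch_scan(im,T)
print("box top", tri([ray("top",(322,172)),ray("scene",(303.3,191))]))
o=np.array([.436,.2914,0]); cx=np.array([.0802,.9968,0]); cy=np.array([-.9968,.0802,0])
for w in "rg":
    for c,a in dots(im,w):
        p=onplane("wrist",c,.065,T); q=p-o; print(w,c,a,"case",q@cx*1000,q@cy*1000)
for p in (35,38,41,44,47):
    a=np.radians(p); P=(T@np.array([.13*np.cos(a),0,-.0105+.13*np.sin(a),1]))[:3]
    print(p,"tip px",project("wrist",P,T),project("top",P),project("scene",P),P)
cv2.imwrite("pics/w13b.png",np.vstack([cv2.resize(im[:150,130:390],(780,450),interpolation=2),np.hstack([cv2.resize(t[185:235,190:255],(195,150)),cv2.resize(s[150:220,170:260],(193,150))]).copy() if 0 else cv2.resize(s[160:200,170:378],(780,150))]))
E
```

```text
[[ 0.6446  0.7645  0.0001  0.4113]
 [ 0.7645 -0.6446 -0.0001  0.1576]
 [ 0.      0.0001 -1.      0.1805]
 [ 0.      0.      0.      1.    ]]
[244 119  27  10 201] [256.9 122.8]
[ 241  134   33   89 2621] [256.9 179. ]
[241 232  34  24 708] [257.3 242.8]
box top (array([ 0.5352, -0.0033,  0.1749]), [np.float64(0.0035398963235401372), np.float64(0.003539896323540045)])
r [251.2  81. ] 41 case -47.72349367676451 -40.88914152377029
r [262.1  94.2] 20 case -64.58488887045358 -41.901066445467684
g [142.1  89.6] 38 case 14.48760439111454 52.381228336674134
g [131.1  99.1] 31 case 14.676957070298517 68.0289279114908
35 tip px [257.6848  71.0101] [228.1294 196.6472] [237.3379 174.8215] [0.4799 0.239  0.1164]
38 tip px [257.6831  76.6292] [229.4429 197.7847] [237.1501 177.1281] [0.4773 0.2359 0.1109]
41 tip px [257.681   82.3311] [230.8187 198.9691] [236.9394 179.4229] [0.4745 0.2326 0.1057]
44 tip px [257.6786  88.1087] [232.253  200.1975] [236.706  181.7015] [0.4715 0.2291 0.1007]
47 tip px [257.6758  93.9554] [233.7422 201.4668] [236.4503 183.9596] [0.4684 0.2254 0.0959]
```

View pics/w13b.png

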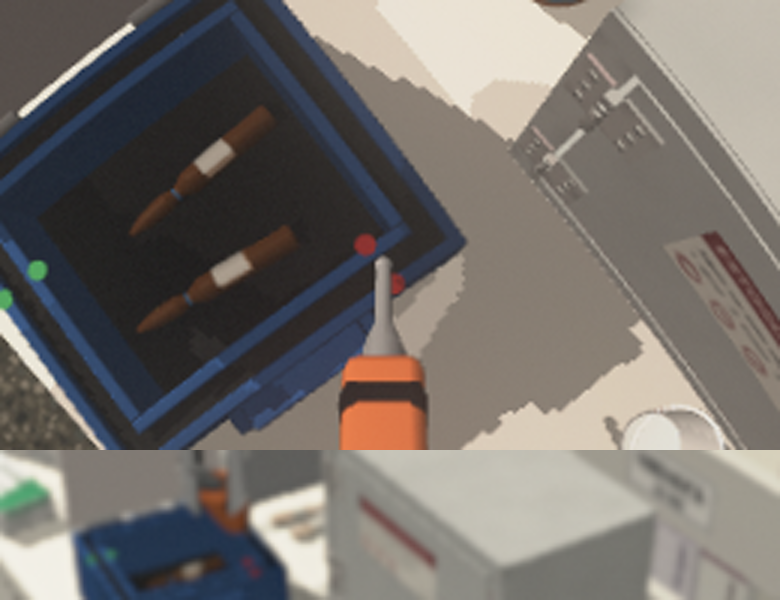

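The stylus tip shows at about (382,262) in the crop, i.e. (257,88) in the full frame, between the two red dots (365,245) and (396,285). The lid no longer covers the groove. Next come the waypoints in tool axes.

```bash
python3 - <<'E'
from h import *
T=np.load("w13T.npy"); o=np.array([.436,.2914,0]); cx=np.array([.0802,.9968,0]); cy=np.array([-.9968,.0802,0])
tip=T[:3,3]+T[:3,:3]@[.0935,-.0003,.0798]
print(delta(T[:3,3]))
for p in [(-56,-44.0),(-56,-41.2),(-56,10),(-56.4,60.3),(14.8,60.3),(17,60.3)]:
    W=o+cx*p[0]/1e3+cy*p[1]/1e3; W[2]=.0625; print(p,(1000*T[:3,:3].T@(W-tip)).round(1))
E
```

```text
[-0.0655  0.0835  0.005 ]
(-56, -44.0) [ 4.7  1.3 38.2]
(-56, -41.2) [ 3.1 -1.  38.2]
(-56, 10) [-26.6 -42.6  38.2]
(-56.4, 60.3) [-56.2 -83.3  38.1]
(14.8, 60.3) [   1.7 -124.7   38.1]
(17, 60.3) [   3.5 -126.    38.1]
```

Call:
step_arm:
  plan:
    - [[4, 0, 15], 0, 1]
    - [[4, 0, 28], 0, 1]
    - [[4, 0, 32], 0, 1]
    - [[4, 0, 34], 0, 1]
    - [[4, 0, 36], 0, 1]
    - [[4, 0, 37], 0, 1]
    - [[4, 0, 38], 0, 1]
    - [[4, 0, 38], 0, 1]

```text
time: 22.85
position: [0.4139, 0.1607, 0.1426]
tcp_rot: [2.848, 1.327, 0.0]
force: [0.6, 0.2, -0.8]
opening: 0.0196
grip_force: 60.0
```

```bash
python3 - <<'E'
from h import *
for i in range(3):
    im,T=snap("wrist",f"w14_{i}"); o=manip.get_obs(); print(o["position"],o["force"],o["moment"])
np.save("w14T.npy",T); pitch_scan(im,T)
print(dots(im,"r"))
# stylus silhouette: bright grey pixels in the columns around 257
g=im[55:125,235:280].astype(int); sat=g.max(2)-g.min(2)
for r in range(55,100,2): print(r,''.join('#' if (g[r-55,c].max()>95 and sat[r-55,c]<35) else '.' for c in range(45)))
E
```

```text
[0.4139 0.1607 0.1426] [-0.181  -1.1087  0.1797] [-0.2358  0.0877 -0.0654]
[0.4139 0.1607 0.1426] [-1.0545 -1.4058 -0.6534] [-0.1976  0.0933 -0.0711]
[0.4139 0.1607 0.1426] [ 0.6545 -1.1039  0.7885] [-0.2212  0.0934 -0.0412]
[244 119  27  10 204] [257.  122.8]
[ 241  134   33   89 2628] [257.  178.9]
[241 232  34  24 707] [257.2 242.9]
[(array([250.5,  81.5]), np.int32(52)), (array([262.6,  96.7]), np.int32(31))]
55 .....................................########
57 ......................................#######
59 .......................................######
61 .........................................####
63 ..........................................###
65 ............................................#
67 .............................................
69 .............................................
71 .............................................
73 .............................................
75 .............................................
77 .............................................
79 .............................................
81 .............................................
83 .............................................
85 .............................................
87 .....................####....................
89 ......................###....................
91 ......................##...................##
93 ......................###..............######
95 ......................###...........#########
97 ......................####.......############
99 ......................####....###############
```

Call:
step_arm:
  plan:
    - [[0, 0, 1], 0, 1]
    - [[0, 0, 1], 0, 1]
    - [[0, 0, 1], 0, 1]

```text
time: 23.3
position: [0.4139, 0.1608, 0.1414]
tcp_rot: [2.848, 1.326, -0.0]
force: [0.6, -0.8, 0.4]
opening: 0.0195
grip_force: 60.0
```

```bash
python3 - <<'E'
from h import *
for i in range(3):
    manip.grab_frame("top"); o=manip.get_obs(); print(o["position"],o["force"],o["moment"])
E
```

```text
[0.4139 0.1608 0.1414] [-0.5747 -0.2272 -0.9479] [-0.2411  0.0864 -0.0547]
[0.4139 0.1607 0.1414] [ 0.5614 -0.7377 -1.4923] [-0.2028 -0.0089 -0.0377]
[0.4138 0.1608 0.1414] [ 0.115  -1.1101 -0.5921] [-0.2722  0.0534 -0.0547]
```

Call:
step_arm:
  plan:
    - [[0, 0, 1], 0, 1]
    - [[0, 0, 1], 0, 1]
    - [[0, 0, 1], 0, 1]

```text
time: 23.75
position: [0.4138, 0.1608, 0.1404]
tcp_rot: [-2.848, -1.326, 0.0]
force: [0.3, 0.0, -1.2]
opening: 0.0195
grip_force: 60.0
```

```bash
python3 - <<'E'
from h import *
for i in range(3):
    manip.grab_frame("top"); o=manip.get_obs(); print(o["position"],o["force"],o["moment"])
E
```

```text
[0.4138 0.1608 0.1404] [-0.3953 -1.2048  0.6928] [-0.227   0.0694 -0.0342]
[0.4139 0.1608 0.1404] [ 0.6589 -0.9325 -0.2878] [-0.2534  0.0531 -0.0569]
[0.4138 0.1608 0.1404] [ 0.491  -0.1273 -0.92  ] [-0.2689  0.0356 -0.0694]
```

Call:
step_arm:
  plan:
    - [[0, 0, 1], 0, 1]
    - [[0, 0, 2], 0, 1]
    - [[0, 0, 2], 0, 1]
    - [[0, 0, 2], 0, 1]

```text
time: 24.3
position: [0.414, 0.1606, 0.1392]
tcp_rot: [2.847, 1.326, 0.001]
force: [-4.3, -5.7, 11.0]
opening: 0.0196
grip_force: 60.0
```

```bash
python3 - <<'E'
from h import *
for i in range(3):
    manip.grab_frame("top"); o=manip.get_obs(); print(o["position"],o["force"],o["moment"])
im,T=snap("wrist","w15"); pitch_scan(im,T)
E
```

```text
[0.414  0.1606 0.1392] [-3.9909 -5.3443 10.0277] [-0.6967  0.8121  0.0174]
[0.414  0.1606 0.1392] [-4.5675 -5.9384 10.719 ] [-0.7681  0.8317  0.0077]
[0.414  0.1606 0.1392] [-5.3233 -4.4878 11.0137] [-0.7057  0.8231  0.0041]
[244 118  27  11 207] [256.9 122.7]
[ 241  134   33   89 2642] [256.9 178.8]
[241 232  34  25 703] [257.3 242.9]
```

Floor contact found at the expected depth. Now I back off 2 mm and run along the front rim at 5 cm/s.

Call:
step_arm:
  plan:
    - [[-0.5, -0.5, -2], 0, 1]
    - [[-3, -4, -2], 0, 1]
    - [[-6, -8, -2], 0, 1]
    - [[-8.5, -12, -2], 0, 1]
    - [[-11.5, -16, -2], 0, 1]
    - [[-14.5, -20, -2], 0, 1]
    - [[-17.5, -24, -2], 0, 1]
    - [[-20, -28, -2], 0, 1]
    - [[-23, -32, -2], 0, 1]
    - [[-26, -36, -2], 0, 1]
    - [[-29, -40, -2], 0, 1]
    - [[-29, -40, -2], 0, 1]

```text
time: 25.7
position: [0.3639, 0.1643, 0.1404]
tcp_rot: [-2.848, -1.327, 0.001]
force: [0.1, 0.8, -0.6]
opening: 0.0196
grip_force: 60.0
```

```bash
cat > chk.py <<'E'
from h import *
import sys
o=manip.get_obs(); im,T=snap("wrist",sys.argv[1]); print(o["position"],o["force"],o["moment"]); pitch_scan(im,T)
tip=(T@np.array([.0935,-.0003,.0777,1]))[:3]; q=tip-np.array([.436,.2914,0]); print("case tip",q@[.0802,.9968,0]*1000,q@[-.9968,.0802,0]*1000,tip[2]); print(dots(im,"r"),dots(im,"g"))
E
python3 chk.py w16
```

```text
[0.3639 0.1643 0.1404] [ 0.113   0.7984 -0.5796] [0.0202 0.1647 0.0561]
[244 119  27  10 203] [256.7 122.7]
[ 241  134   33   89 2633] [256.8 179. ]
[241 232  34  24 715] [257.4 242.9]
case tip -56.11594512566727 7.731615971427664 0.06267486116691506
[(array([298.5,  48.4]), np.int32(51)), (array([309.4,  63.8]), np.int32(45)), (array([461.1,  82.3]), np.int32(13)), (array([484.2, 132. ]), np.int32(144)), (array([472.6, 117.4]), np.int32(7)), (array([477.6, 128.4]), np.int32(5)), (array([481.6, 137. ]), np.int32(7))] [(array([168. ,  55.2]), np.int32(50)), (array([154.1,  66.6]), np.int32(44))]
```

Call:
step_arm:
  plan:
    - [[-3, -4, 0], 0, 1]
    - [[-6, -8, 0], 0, 1]
    - [[-8.5, -12, 0], 0, 1]
    - [[-11.5, -16, 0], 0, 1]
    - [[-14.5, -20, 0], 0, 1]
    - [[-17.5, -24, 0], 0, 1]
    - [[-20, -28, 0], 0, 1]
    - [[-23, -32, 0], 0, 1]
    - [[-26, -36, 0], 0, 1]
    - [[-29, -40, 0], 0, 1]
    - [[-31, -43, 0], 0, 1]
    - [[-31, -43, 0], 0, 1]
    - [[-31, -43, 0], 0, 1]

```text
time: 27.05
position: [0.3113, 0.1681, 0.1403]
tcp_rot: [-2.848, -1.327, 0.002]
force: [-0.8, 0.3, 1.3]
opening: 0.0193
grip_force: 60.0
```

```bash
python3 chk.py w17
```

```text
[0.3113 0.1681 0.1403] [-0.7598  0.3023  1.2631] [0.2097 0.3197 0.0778]
[244 119  26   9 196] [256.6 122.7]
[ 241  134   34   89 2674] [256.9 179.3]
[241 232  34  25 720] [257.5 242.9]
case tip -56.571404857032 60.51011200044433 0.062475224607334415
[(array([346.1,  18.9]), np.int32(41)), (array([477.2,  21.7]), np.int32(26)), (array([483.3,  38.3]), np.int32(33)), (array([356.6,  33.6]), np.int32(40)), (array([495.1,  46.1]), np.int32(17)), (array([492.2,  54.8]), np.int32(12)), (array([499.3,  54.6]), np.int32(9)), (array([503.7,  77.8]), np.int32(57)), (array([502.7,  62.7]), np.int32(6)), (array([506. ,  67.4]), np.int32(5)), (array([510.8,  78.4]), np.int32(5))] [(array([216.6,  18.5]), np.int32(50)), (array([201.8,  28.9]), np.int32(44))]
```

Call:
step_arm:
  plan:
    - [[4, -3, 0], 0, 1]
    - [[8, -6, 0], 0, 1]
    - [[12.5, -9, 0], 0, 1]
    - [[16.5, -12, 0], 0, 1]
    - [[20.5, -14.5, 0], 0, 1]
    - [[24.5, -17.5, 0], 0, 1]
    - [[28.5, -20.5, 0], 0, 1]
    - [[33, -23.5, 0], 0, 1]
    - [[37, -26.5, 0], 0, 1]
    - [[41, -29.5, 0], 0, 1]
    - [[45, -32, 0], 0, 1]
    - [[49, -35, 0], 0, 1]
    - [[53.5, -38, 0], 0, 1]
    - [[57.5, -41, 0], 0, 1]
    - [[60, -43, 0], 0, 1]
    - [[60, -43, 0], 0, 1]
    - [[60, -43, 0], 0, 1]

```text
time: 28.8
position: [0.3174, 0.2419, 0.1404]
tcp_rot: [-2.848, -1.327, -0.0]
force: [-0.5, 0.0, -0.0]
opening: 0.0198
grip_force: 60.0
```

```bash
python3 chk.py w18; python3 -c "
from h import *
print(pose(),manip.get_obs()['joint_positions'])"
```

```text
[0.3174 0.2419 0.1404] [-0.5099  0.036  -0.0411] [-0.0068  0.2119  0.0197]
[244 119  27   9 195] [257.  122.8]
[ 241  134   34   89 2676] [257.  179.3]
[241 232  34  25 725] [257.5 242.9]
case tip 17.5434604606937 60.23093137063422 0.06276601651561725
[(array([391. ,  88.8]), np.int32(39)), (array([399.5, 103.6]), np.int32(33)), (array([510.1, 103.3]), np.int32(16))] [(array([267. ,  85.4]), np.int32(53)), (array([251.4,  95.8]), np.int32(40))]
[[ 0.6434  0.7655  0.0001  0.3174]
 [ 0.7655 -0.6434  0.0002  0.2418]
 [ 0.0002 -0.     -1.      0.1405]
 [ 0.      0.      0.      1.    ]] [0.5591 0.0324 1.9952 0.0001 1.1138 1.2581]
```

The groove run is done. Next I lift, carry the tool over free worktop and press it flat with a light grip.

Call:
step_arm:
  plan:
    - [[0, 0, -10], 0, 1]
    - [[0, 0, -30], 0, 1]
    - [[0, 0, -60], 0, 1]
    - [[-20, 40, -60], -0.14, 1]
    - [[-40, 80, -60], -0.28, 1]
    - [[-60, 120, -60], -0.42, 1]
    - [[-80, 160, -60], -0.56, 1]
    - [[-98, 195, -60], -0.7, 1]
    - [[-115, 231, -60], -0.7, 1]
    - [[-115, 231, -30], -0.7, 1]
    - [[-115, 231, 10], -0.7, 1]
    - [[-115, 231, 40], -0.7, 1]
    - [[-115, 231, 50], -0.7, 1]
    - [[-115, 231, 50], -0.7, 1]
    - [[-115, 231, 50], -0.7, 1]

```text
time: 30.35
position: [0.4211, 0.0052, 0.092]
tcp_rot: [2.219, 2.222, 0.002]
force: [0.1, -0.7, -0.6]
opening: 0.0195
grip_force: 60.0
```

Call:
step_arm:
  plan:
    - [[0, 0, 0], 0, 1]
    - [[0, 0, 0], 0, 1]
    - [[0, 0, 6], 0, 1]
    - [[0, 0, 12], 0, 1]
    - [[0, 0, 18], 0, 1]
    - [[0, 0, 24], 0, 1]
    - [[0, 0, 30], 0, 1]
    - [[0, 0, 36], 0, 1]
    - [[0, 0, 42], 0, 1]
    - [[0, 0, 48], 0, 1]
    - [[0, 0, 54], 0, 1]
    - [[0, 0, 60], 0, 1]
    - [[0, 0, 66], 0, 1]
    - [[0, 0, 72], 0, 1]
    - [[0, 0, 77], 0, 1]
    - [[0, 0, 80], 0, 1]
    - [[0, 0, 80], 0, 1]
  newtons: 5

```text
time: 32.05
position: [0.4201, 0.0052, 0.0101]
tcp_rot: [-2.22, -2.222, 0.001]
force: [1.3, 0.5, -1.0]
opening: 0.0201
grip_force: 5.0
```

```bash
python3 - <<'E'
from h import *
im,T=snap("wrist","w19"); print(T,manip.get_obs()["force"],manip.get_obs()["opening"]); pitch_scan(im,T)
E
```

```text
[[-0.001   1.     -0.0006  0.4201]
 [ 1.      0.001   0.0001  0.0052]
 [ 0.0001 -0.0006 -1.      0.0101]
 [ 0.      0.      0.      1.    ]] [ 0.0711 -0.0727 -0.132 ] 0.020320024553190028
[241  98  34  18 563] [257.4 106.6]
[ 240  127   35  118 3960] [257.4 184.9]
[243 254  31  15 416] [258.  260.9]
```

Call:
step_arm:
  plan:
    - [[0, 0, 3], 0, 1]
    - [[0, 0, 6], 0, 1]
    - [[0, 0, 6], 0, 1]
    - [[0, 0, 6], 0, -1]
    - [[0, 0, 6], 0, -1]
    - [[0, 0, 6], 0, -1]
    - [[0, 0, 6], 0, -1]
    - [[0, 0, 6], 0, -1]
    - [[0, 0, 6], 0, -1]
    - [[0, 0, 6], 0, -1]
    - [[0, 0, 6], 0, -1]
    - [[0, 0, -30], 0, -1]
    - [[0, 0, -70], 0, -1]
    - [[0, 0, -110], 0, -1]
    - [[0, 0, -110], 0, -1]
    - [[0, 0, -110], 0, -1]

```text
time: 33.7
position: [0.4204, 0.0051, 0.1207]
tcp_rot: [2.22, 2.222, 0.001]
force: [-0.2, -0.1, 0.1]
opening: 0.0942
grip_force: 0.0
```

```bash
python3 - <<'E'
from h import *
im,T=snap("wrist","w20"); t,_=snap("top","t20"); s,_=snap("scene","s20")
print(T[:3,3],manip.get_obs()["opening"]); pitch_scan(im,T)
T9=np.load("w9T.npy")
# both tips' heights: handle rows in wrist projected onto z=.02, and length of the tool
a=orange(im); P=np.array([onplane("wrist",p,.02,T)[:2] for p in a])*1000; print(cv2.minAreaRect(P.astype(np.float32)))
g=im.astype(int); sat=g.max(2)-g.min(2)
for y in (.1,.12,.13,.135,.14,-.05,-.055,-.06): print(y,project("wrist",np.array([.42,y,.012]),T))
# scene/top handle triangulated height
ct=orange(t,(230,170,340,250)); cs=orange(s,(180,160,330,300)); print(tri([ray("top",ct.mean(0)),ray("scene",cs.mean(0))]),tri([ray("wrist",a.mean(0),T),ray("scene",cs.mean(0))]))
# lid: compare with the just-opened frame
t8=cv2.imread("pics/t8.png"); print("lid area diff",cv2.absdiff(t8[180:245,150:205],t[180:245,150:205]).mean())
for n in (.0,1.3,1.5): print(n,[project("top",np.array([.436,.2914,0])+np.array([.0802,.9968,0])*(.067-.134*np.cos(n))+np.array([-.9968,.0802,0])*y+np.array([0,0,.065+.134*np.sin(n)])).round(0) for y in (.07,-.07)])
e=cv2.Canny(t[185:245,150:215],60,150); print('\n'.join(''.join('#' if v else '.' for v in r) for r in e[::2]))
E
```

```text
[0.4204 0.0051 0.1207] 0.0936926524466084
[247 104  20  12 209] [256.8 109.9]
[ 247  122   20   69 1343] [256.6 155.8]
[248 198  19   8 148] [256.9 201.4]
((419.02734375, 44.085243225097656), (18.271154403686523, 82.71441650390625), 0.3857063949108124)
0.1 [257.5196  89.1518]
0.12 [257.5577  68.6891]
0.13 [257.5766  58.5904]
0.135 [257.5859  53.5839]
0.14 [257.5953  48.6093]
-0.05 [257.2538 236.0949]
-0.055 [257.2463 240.3595]
-0.06 [257.2389 244.5674]
(array([0.4218, 0.0466, 0.0045]), [np.float64(0.0020071019735358325), np.float64(0.0020071019735357957)]) (array([0.4206, 0.0432, 0.0078]), [np.float64(0.0014560189957630054), np.float64(0.0014560189957630383)])
lid area diff 1.8844755244755245
0.0 [array([233., 241.]), array([236., 191.])]
1.3 [array([190., 240.]), array([194., 183.])]
1.5 [array([178., 240.]), array([183., 182.])]
..............................#..###......................###....
..............................#.....##................##.........
..............................#.......#.###########....###.......
..............................#.......#.#...........#......
[... 1022 characters left out ...]
..#.........#...#..#...........##.......
#####.#....................#.........#...#.#.....................
......#....................#.........#...#.#.....................
......##..................#.........#.#..#.#.....................
.......#..................#.........#.#..#.#.....................
.......#..................#..............#....######.#.######....
.......#..................#..........#.......########...#####....
.......#..................#.......#.#............................
.......#...............#..########..###############..............
.......#.........................................................
.....##..........................................................
```

```bash
python3 -c "
from station import manip
print(manip.sign_off())"
```

```text
the job is handed in; nothing more can be done
None
```

The job is handed in at about 34 s: the lid was levered to about 1.5 rad (86 degrees) and stayed there, the stylus ran the groove from the red to the green dots, and the tool lies released on the worktop; the sign-off returned no verdict.

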